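# Unclamp the round plaster mould

### The arm

A 6-joint arm with a two-finger parallel gripper is mounted at the origin on the work surface. World frame = base frame: x ahead of the robot, y to its left, z up, the work surface at z = 0. Lengths are in mm, angles in rad, forces in N, time in s.
With the tool pointing down it reaches from about 375 to 825 mm from the base axis. Payload 5.5 kg.
Tool frame: the origin (TCP) lies midway between the tips of the shut fingers; the grasp point (between the pads) lies 19 mm behind it; z points along the fingers, y is the line along which they close (so a half turn about z gives the same grasp; the last joint's range is limited). The gripper opens to 85 mm and grips with 20 to 120 N. Pads are 22 mm wide; open, the fingers measure 114 mm over their backs; the gripper's body (76 mm by 85 mm) begins 54 mm behind the grasp point. The pads swing forward as they close: fully open they stand 13 mm farther back than shut.
Start: joints at [1.138, 0.314, -0.047, 1.21, 0, 1.571], TCP at [251.645, 544.674, 231.299] pointing down, gripper open.
Joint ranges: [-2.67, 2.67], [-0.69, 1.73], [-1.03, 1.25], [-2.08, 2.16], [-1.42, 1.45], [-3.14, 3.14]. Speed limits (rad/s): [2.39, 2.39, 3.01, 3.14, 3.14, 3.14].

### API

Orientations are given as a rotation vector (axis times angle).
In Python, from cell import arm gives the robot as it stands.
- The arm moves only by the tool jog_arm, never from a script. Its argument "motion" is a list of rows, each an object with "dp": the shift along the world's x, y, z in cm, a list of three; "roll": the turn about the world's z in degrees. In form: [{"dp": [tx, ty, tz], "roll": roll}, ...]. A call has exactly 10 rows; each row shifts and turns the commanded pose from where the row before left it; what a row does not reach is not made up. A row lasts 1/8 s, in which the tool goes at most 62.5 mm and 10.7 degrees, less where a joint would pass 70% of its speed; a pose out of reach is approached as far as the arm can. A call with a gripper value outside its range is refused whole. "claw" is the closure in counts, from 0 (fully open) to 255 (shut), set as the call begins (left out, the last holds). The fingers move at their own pace and stop on an object; the grip force is fixed at half the most. Time passes only in rows, so rows that do not move let the fingers close, or fill a call up. It gives the time, the measured TCP pose, the force, the opening and the grip force at its end, in the units of the state.
- arm.get_state(): the state, without advancing time (a new reading comes with each control period).
- arm.snapshot(name): name is "scene" or "top" or "wrist"; returns a dict with "img" (384x512x3 uint8, red, green, blue), "depth" (384x512 float32, mm along the optical axis (not along the pixel's ray), 0 where there is no reading), "fx", "fy", "cx", "cy" (pixels), "k1" (the pictures are not rectified: a ray, as slopes to the right and down, at radius r is drawn at 1 + k1 r^2 times it, then the intrinsics apply), "eye" and "rotation" of the camera in the world; the wrist camera has in their place "mount" (4x4, takes a point from camera to tool coordinates, whose origin is the TCP and whose axes are the flange's). Camera axes: x right, y down, z forward; pixel columns grow to the right and rows downward; lengths in mm; the calibration is good to about 2 mm. A picture is of the moment at which its call begins: read the wrist's pose just before it.
- arm.finish_job(): hands the job in; it is judged then, once.
Trained networks look in the newest picture that a camera, given by its name, has taken for a name from the list of things; names that differ only in an ending like _2 or _b are one class to them, and where a whole thing is asked for, a point or a joint stands for the part that bears it (a point fixed in the world has none). Each returns a list of dicts, best first, with "p" (0 to 1); they miss things now and then, are a little off and sometimes report something else, mostly with a low value. They report only what shows in the picture. A call takes as long as a camera call.
- arm.regions_of(camera, name): "region" (384x512 bool, what is visible of it) and "bbox" ([left, top, right, bottom] in pixels, round what is visible of it).
The state is a dict: "t": time; "qpos": joint angles; "qd": joint speeds; "tau": joint torques, N m; "tcp_pos": TCP position; "eef_rot": TCP orientation; "contact_force": force on the tool from outside, world axes, zero at the start; "ft_torque": the same for the moment, N m; "finger_gap": opening from 0.0 (shut) to 1.0 (fully open); "grasp_force": force on a finger pad.
Only numpy, scipy, OpenCV 4.12 (cv2) and the standard library are available. Lean on these libraries where they do the work, as an engineer would, in place of code of your own. Each camera call takes 0.05 s, during which the arm holds its last target. There are 200 camera calls.

### The job

Of the two screw clamps on the pottery bench, loosen the one that holds the round plaster mould: grip its knob from above and turn it anticlockwise, your grip rising along with the knob, until the pad is at least 15 mm clear of the mould, then let go. Leave the clamp on the square mould tight.

Things in the scene. Friction and masses are not known exactly. Their poses are not given: they have to be found in the camera images.
- round_knob (a point): Knob of the clamp holding the ROUND mould: black fluted upright cylinder, 46 mm across, 28 mm tall, on a 16 mm stem through the crossbar. This point, the height to grip, is on its axis 15 mm above its underside, 13 mm below its top, 193 mm above the table when clamped. Grip it across at any yaw: nothing beside or above it. z up along the stem; x, y turn with it.
- round_screw (a joint): Turn of that knob, rad: 0 clamped (pad touches mould), grows anticlockwise seen from above, stop at 1.4. The steep quick-release thread lifts knob, stem and pad together by 15 mm per rad (21 mm in all), so a grip must rise with it while turning. Turning takes about 0.15 N m; it stays where it is left.
- square_knob (a point): Same point of the same knob on the other clamp, which holds the SQUARE mould; leave alone. Both clamps: 160 x 210 x 18 mm plywood base, two steel posts 172 mm apart, aluminium crossbar 36 mm wide with its top 152 mm above the table (nuts and bush to 162). White plaster moulds, 75 mm tall, 124 mm across (round) or 124 x 124 mm (square), show on both sides of the crossbar.
- square_screw (a joint): Turn of the square mould's clamp knob, rad: 0 clamped, as it must stay.

How it is judged:
By the outcome, as a careful person would: the job done as asked, in the order asked, and still so for the second after the job is handed in, with the robot touching nothing.
It also fails if it takes over 32 s, if anything falls off the work surface, if the arm or the gripper's body presses on something with over 40 N, if the wrist force passes 120 N, or if a joint passes its speed limit or range.

## Working session

There is one attempt and no reset: what is moved stays moved. The work goes in short steps, Python scripts to look and compute and a tool call to move; the robot and the scene stay as the last step left them, time stands still between calls to the robot, and variables do not carry over. Pictures are saved under pics/ and viewed, at most 10 in all, crops included, and the job is handed in when it is done.

Besides the shell and the picture viewer there is one more tool, called after "Emit:" as name([rows], argument=value, ...), one row to a line, values as JSON. jog_arm: Moves the arm, as the interface text tells. Its arguments: {"type":"object","properties":{"motion":{"type":"array","items":{"type":"object","properties":{"dp":{"type":"array","items":{"type":"number"}},"roll":{"type":"number"}}}},"claw":{"type":"number"}},"required":["motion"]}

```bash
mkdir -p pics; cat > h.py <<'E'
import numpy as np, cv2
from cell import arm
def world(s,u,v,d):
    K=np.array([[s['fx'],0,s['cx']],[0,s['fy'],s['cy']],[0,0,1.]])
    p=cv2.undistortPoints(np.stack([u,v],1).astype(float)[:,None],K,np.array([s['k1'],0,0,0.]))[:,0]
    return (np.c_[p,np.ones(len(p))]*d[:,None])@np.array(s['rotation']).T+np.array(s['eye'])
E
python3 - <<'E'
from h import *
ims=[]
for c in ("scene","top"):
    s=arm.snapshot(c); im=s['img'][:,:,::-1].copy()
    print(c,s['eye'],np.array(s['rotation']).round(2).tolist())
    for n in ("round_knob","square_knob"):
        for r in arm.regions_of(c,n)[:3]:
            m=r['region']&(s['depth']>0); v,u=np.nonzero(m)
            P=world(s,u,v,s['depth'][v,u]) if len(u) else np.zeros((1,3))
            print(c,n,round(r['p'],2),r['bbox'],len(u),np.median(P,0).round(1),P.min(0).round(),P.max(0).round())
            z=P[:,2]; T=P[abs(z-206)<6]
            if len(T)>5: print('  top',len(T),T.mean(0).round(1),(T.min(0)+T.max(0)).round(1)/2,np.ptp(T,0).round(1))
    cv2.imwrite(f"pics/{c}.png",im)
st=arm.get_state(); print(st)
E
```

```text
scene [ 963.1528684  -275.89313596  685.13482918] [-2.08, -1.08, 0.49]Traceback (most recent call last):
  File "<stdin>", line 9, in <module>
  File "h.py", line 6, in world
    return (np.c_[p,np.ones(len(p))]*d[:,None])@np.array(s['rotation']).T+np.array(s['eye'])
           ~~~~~~~~~~~~~~~~~~~~~~~~~~~~~~~~~~~~~~~~~~~~~~~~~~~~~~~~~~~~~~^~~~~~~~~~~~~~~~~~~
ValueError: operands could not be broadcast together with shapes (422,) (3,)
```

```bash
sed -i "s/np.array(s\['rotation'\]).T/cv2.Rodrigues(np.array(s['rotation'],float))[0].T/" h.py
python3 - <<'E'
from h import *
for c in ("scene","top"):
    s=arm.snapshot(c); im=s['img'][:,:,::-1].copy()
    print(c,s['eye'])
    for n in ("round_knob","square_knob"):
        for r in arm.regions_of(c,n)[:3]:
            m=r['region']&(s['depth']>0); v,u=np.nonzero(m)
            if not len(u): print(c,n,r['p'],'nodepth'); continue
            P=world(s,u,v,s['depth'][v,u])
            print(c,n,round(r['p'],2),r['bbox'],len(u),np.median(P,0).round(1),P.min(0).round(),P.max(0).round())
            T=P[abs(P[:,2]-206)<6]
            if len(T)>5: print('  top',len(T),T.mean(0).round(1),(T.min(0)+T.max(0)).round(1)/2,np.ptp(T,0).round(1))
    cv2.imwrite(f"pics/{c}.png",im)
a=[cv2.imread(f"pics/{c}.png") for c in ("scene","top")]
cv2.imwrite("pics/both.png",cv2.resize(np.hstack(a),(800,300)))
print(arm.get_state())
E
```

```text
scene [ 963.1528684  -275.89313596  685.13482918]
scene round_knob 0.76 [334.4, 149.0, 357.4, 174.9] 423 [560.  236.3 205.8] [347. 221.   1.] [576. 486. 211.]
  top 263 [556.1 240.6 206.9] [553.75 244.3  205.3 ] [43.6 45.4 10.5]
scene square_knob 0.92 [110.6, 217.4, 141.0, 247.2] 685 [ 480.9 -204.7  205.6] [ 228. -227.    3.] [ 495. -167.  210.]
  top 469 [ 473.5 -204.1  206.2] [ 471.6 -203.6  205.1] [47.2 45.9 10.2]
top [395.59685971   2.42454769 997.80727053]
top round_knob 0.66 [123.5, 177.8, 148.3, 206.6] 500 [549.9 240.1 204.8] [529. 220.  90.] [590. 299. 210.]
  top 401 [551.4 242.  205.3] [551.05 242.95 205.15] [42.4 44.9 10.2]
top square_knob 0.87 [363.1, 216.5, 389.5, 237.1] 480 [ 468.7 -201.4  205.8] [ 447. -237.   93.] [ 503. -182.  211.]
  top 424 [ 468.8 -203.4  206. ] [ 468.7  -203.45  205.85] [43.  42.7  9.7]
{'t': 0.4, 'qpos': array([ 1.13802129e+00,  3.13636108e-01, -4.72527356e-02,  1.21019717e+00,
       -8.28091829e-06,  1.57082382e+00]), 'qd': array([ 0.00177952, -0.00328834,  0.00096659, -0.00042524,  0.00140768,
        0.00060238]), 'tau': array([ 3.58929383e-04, -5.38838267e+01,  3.39590943e+01,  6.46010696e-03,
       -1.84913802e-05,  7.96175925e-06]), 'tcp_pos': array([251.59809089, 544.59689551, 231.15076976]), 'eef_rot': array([-6.74539289e-01, -3.06826678e+00,  4.47210951e-04]), 'contact_force': array([ 0.10089191, -0.10592085, -1.04586219]), 'ft_torque': array([-0.00996782,  0.01461884, -0.00158145]), 'grasp_force': 0.0, 'finger_gap': 0.9959691888576514}
```

View pics/both.png

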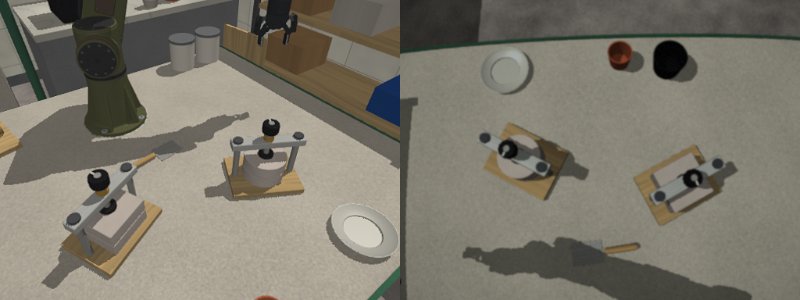

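The round mould (disc) is in the left clamp of the top view at about (508,150), knob near (552, 243) mm. The square one is at about (692,178). Next I'll move above the round knob.

Emit:
jog_arm([
  {"dp":[3,-3,0.3],"roll":0},
  {"dp":[3.5,-3.5,0.3],"roll":0},
  {"dp":[4,-4,0.3],"roll":0},
  {"dp":[4,-4,0.3],"roll":0},
  {"dp":[4,-4,0.3],"roll":0},
  {"dp":[4,-4,0.3],"roll":0},
  {"dp":[4,-4,0.2],"roll":0},
  {"dp":[3.5,-3.6,0],"roll":0},
  {"dp":[0,0,0],"roll":0},
  {"dp":[0,0,0],"roll":0},
], claw=0)

```text
t: 1.65
tcp_pos: [551.3, 243.7, 251.1]
eef_rot: [-0.675, -3.067, -0.0]
contact_force: [0.0, -0.4, 0.1]
finger_gap: 0.998
grasp_force: 0.0
```

```bash
python3 - <<'E'
from h import *
st=arm.get_state(); s=arm.snapshot("wrist")
R=cv2.Rodrigues(st['eef_rot'])[0]; M=np.array(s['mount'])
s['eye']=R@M[:3,3]+st['tcp_pos']; s['rotation']=cv2.Rodrigues(R@M[:3,:3])[0].ravel()
print(st['tcp_pos'],st['qpos'],R.round(2).tolist(),s['eye'])
for r in arm.regions_of("wrist","round_knob")[:2]:
    v,u=np.nonzero(r['region']&(s['depth']>0)); P=world(s,u,v,s['depth'][v,u]); T=P[abs(P[:,2]-206)<5]
    print(r['p'],r['bbox'],np.median(P,0))
    if len(T)>9:
        c,rad=cv2.minEnclosingCircle(T[:,:2].astype(np.float32)); lo,hi=np.percentile(T,[1,99],axis=0)
        print(len(T),c,rad,(lo+hi)/2,hi-lo,np.median(T[:,2]))
cv2.imwrite("pics/w1.png",s['img'][:,:,::-1])
E
```

```text
[551.33771886 243.71133748 251.12185428] [ 4.15926136e-01  3.12940173e-01 -2.90660851e-03  1.25549830e+00
  5.20189283e-04  8.49249469e-01] [[-0.91, 0.42, -0.0], [0.42, 0.91, 0.0], [0.0, -0.0, -1.0]] [491.08179839 270.66975775 395.35911772]
0.72 [221.4, 166.7, 299.5, 250.3] [548.16532638 245.03681775 207.504844  ]
4343 (551.1788940429688, 243.6598663330078) 22.87689971923828 [550.6646459  244.1100137  206.36632588] [40.83106229 40.48144349  8.02835421] 207.59467882236288
```

View pics/w1.png

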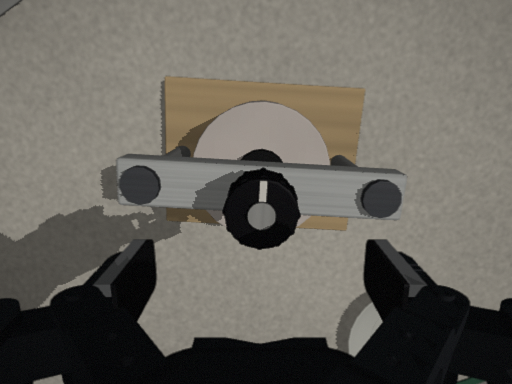

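The wrist view shows the knob at (262,208) above the round mould. Its centre is within 1 mm of the tool axis, so I'll descend and close.

Emit:
jog_arm([
  {"dp":[0,0,-1],"roll":0},
  {"dp":[0,0,-1.2],"roll":0},
  {"dp":[0,0,-1.2],"roll":0},
  {"dp":[0,0,-1.2],"roll":0},
  {"dp":[0,0,-1.2],"roll":0},
  {"dp":[0,0,-1],"roll":0},
  {"dp":[0,0,-0.7],"roll":0},
  {"dp":[0,0,-0.5],"roll":0},
  {"dp":[0,0,0],"roll":0},
  {"dp":[0,0,0],"roll":0},
])

```text
t: 3.0
tcp_pos: [551.9, 243.8, 171.7]
eef_rot: [0.674, 3.068, 0.001]
contact_force: [-0.2, -0.3, 0.3]
finger_gap: 1.002
grasp_force: 0.0
```

Emit:
jog_arm([
  {"dp":[0,0,0],"roll":0},
  {"dp":[0,0,0],"roll":0},
  {"dp":[0,0,0],"roll":0},
  {"dp":[0,0,0],"roll":0},
  {"dp":[0,0,0],"roll":0},
  {"dp":[0,0,0],"roll":0},
  {"dp":[0,0,0],"roll":0},
  {"dp":[0,0,0],"roll":0},
  {"dp":[0,0,0],"roll":0},
  {"dp":[0,0,0],"roll":0},
], claw=255)

```text
t: 4.25
tcp_pos: [552.1, 244.3, 171.9]
eef_rot: [0.674, 3.068, 0.002]
contact_force: [0.4, 3.6, 6.4]
finger_gap: 0.502
grasp_force: 61.0
```

Emit:
jog_arm([
  {"dp":[0,0,0.105],"roll":4},
  {"dp":[0,0,0.105],"roll":4},
  {"dp":[0,0,0.105],"roll":4},
  {"dp":[0,0,0.105],"roll":4},
  {"dp":[0,0,0.105],"roll":4},
  {"dp":[0,0,0.105],"roll":4},
  {"dp":[0,0,0.105],"roll":4},
  {"dp":[0,0,0.105],"roll":4},
  {"dp":[0,0,0.105],"roll":4},
  {"dp":[0,0,0.105],"roll":4},
])

```text
t: 5.5
tcp_pos: [552.0, 243.7, 182.4]
eef_rot: [-0.418, 3.113, 0.0]
contact_force: [-0.2, 1.3, 6.5]
finger_gap: 0.5
grasp_force: 61.3
```

Emit:
jog_arm([
  {"dp":[0,0,0.1],"roll":3.8},
  {"dp":[0,0,0.1],"roll":3.8},
  {"dp":[0,0,0.1],"roll":3.8},
  {"dp":[0,0,0.1],"roll":3.8},
  {"dp":[0,0,0.1],"roll":3.8},
  {"dp":[0,0,0.1],"roll":3.8},
  {"dp":[0,0,0.1],"roll":3.8},
  {"dp":[0,0,0.09],"roll":3.4},
  {"dp":[0,0,0.09],"roll":3.4},
  {"dp":[0,0,0],"roll":0},
])

```text
t: 6.75
tcp_pos: [552.3, 243.3, 191.2]
eef_rot: [-1.292, 2.862, -0.002]
contact_force: [1.3, -0.8, 5.6]
finger_gap: 0.499
grasp_force: 61.4
```

```bash
cat > w.py <<'E'
from h import *
import sys
st=arm.get_state(); s=arm.snapshot("wrist")
R=cv2.Rodrigues(st['eef_rot'])[0]; M=np.array(s['mount'])
s['eye']=R@M[:3,3]+st['tcp_pos']; s['rotation']=cv2.Rodrigues(R@M[:3,:3])[0].ravel()
for r in arm.regions_of("wrist","round_knob")[:1]:
    v,u=np.nonzero(r['region']&(s['depth']>0)); P=world(s,u,v,s['depth'][v,u])
    print(r['p'],np.percentile(P[:,2],[50,75,90]),st['qpos'][5],st['t'],st['ft_torque'])
cv2.imwrite(sys.argv[1],s['img'][:,:,::-1])
E
python3 w.py pics/w2.png
```

```text
0.91 [226.66978424 227.26281415 228.28887936] -0.43231345425660467 6.75 [ 0.1061774  -0.13653278  0.03345448]
```

View pics/w2.png

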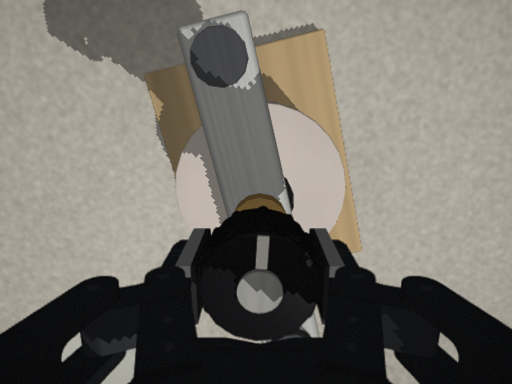

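The mark on the knob, at (263,250), is still in line with the gripper, and the knob's top has risen about 19 mm. I'll let go and rise straight up.

Emit:
jog_arm([
  {"dp":[0,0,0],"roll":0},
  {"dp":[0,0,0],"roll":0},
  {"dp":[0,0,0],"roll":0},
  {"dp":[0,0,0],"roll":0},
  {"dp":[0,0,0],"roll":0},
  {"dp":[0,0,0],"roll":0},
  {"dp":[0,0,0],"roll":0},
  {"dp":[0,0,0],"roll":0},
  {"dp":[0,0,0],"roll":0},
  {"dp":[0,0,0],"roll":0},
], claw=0)

```text
t: 8.1
tcp_pos: [551.6, 243.7, 190.6]
eef_rot: [1.293, -2.863, 0.0]
contact_force: [0.3, 0.0, 0.4]
finger_gap: 0.998
grasp_force: 0.0
```

Emit:
jog_arm([
  {"dp":[0,0,0.5],"roll":0},
  {"dp":[0,0,1],"roll":0},
  {"dp":[0,0,1],"roll":0},
  {"dp":[0,0,1],"roll":0},
  {"dp":[0,0,1],"roll":0},
  {"dp":[0,0,1],"roll":0},
  {"dp":[0,0,1],"roll":0},
  {"dp":[0,0,1],"roll":0},
  {"dp":[0,0,0.5],"roll":0},
  {"dp":[0,0,0],"roll":0},
])

```text
t: 9.35
tcp_pos: [551.8, 243.8, 271.0]
eef_rot: [-1.293, 2.863, -0.0]
contact_force: [-0.3, -0.2, 0.4]
finger_gap: 1.005
grasp_force: 0.0
```

```bash
python3 w.py pics/w3.png
```

```text
0.56 [226.69846079 227.31442277 228.33451183] -0.4323026638933718 9.35 [-0.02151417  0.03393395 -0.00387911]
```

View pics/w3.png

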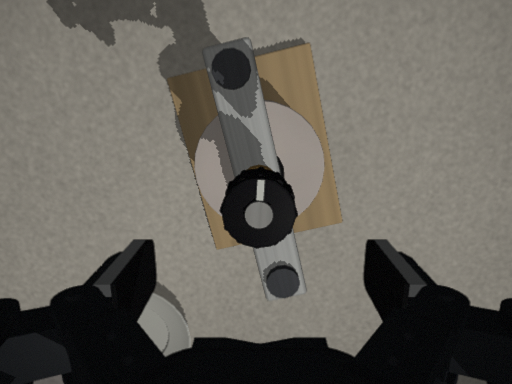

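The knob at (260,207) stayed raised and turned, its top still about 19 mm up, and the gripper is clear of it. Handing in.

```bash
python3 -c "
from cell import arm
print(arm.finish_job())"
```

```text
the job is handed in; nothing more can be done
None
```

I loosened the round mould's clamp by about 1.3 rad, lifting its knob and pad about 19 mm, then let go and backed the gripper clear; I never touched the square mould's clamp, and I handed the job in at about 9.4 s.

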